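# Lock the glow igniter into the engine head

## Robot

A 6-joint arm with a two-finger parallel gripper is mounted at the origin on the work surface. World frame = base frame: x ahead of the robot, y to its left, z up, the work surface at z = 0. Lengths are in m, angles in rad, forces in N, time in s.
With the tool pointing down it reaches from about 0.375 to 0.975 m from the base axis. Payload 3.8 kg.
Tool frame: the origin (TCP) lies on the centre line of the jaws, within the pads' length; the fingertips stand 11 mm ahead of it and the grasp point (between the pads) lies 8 mm behind it; z points along the fingers, y is the line along which they close (so a half turn about z gives the same grasp; the last joint's range is limited). The gripper opens to 88 mm and grips with 3 to 60 N. Pads are 18 mm wide; open, the fingers measure 123 mm over their backs; the gripper's body (75 mm by 187 mm) begins 45 mm behind the grasp point.
Start: joints at [-1.203, 0.264, 1.604, -0, 1.274, -0.037], TCP at [0.266, -0.62, 0.229] pointing down, gripper open.
Joint ranges: [-2.63, 2.63], [-0.94, 2.18], [0.31, 2.57], [-1.31, 4.45], [0, 2.66], [-2.55, 2.55]. Speed limits (rad/s): [2.57, 2.57, 3.14, 3.14, 3.14, 3.14].

## Interface

Orientations are given as a unit quaternion [w, x, y, z].
In Python, from plant import get_state, read_camera, close_job gives the robot as it stands.
- The arm moves only by the tool drive_tool, never from a script. Its argument "series" is a list that holds one entry, the list of rows, each a list of 5 numbers: the shift along the tool's x, y, z in units of 25 mm (1.0 is 25 mm), then the turn about the tool's z in degrees, then the gripper's target within -1 to 1 (fully open at 1, half-way at 0, shut at -1). A call has 1 to 8 rows; each row is the pose to reach, as a shift and turn from the pose commanded when the call began, along the tool's axes at that moment; what a row does not reach only later rows make up. A row lasts 1/8 s, in which the tool goes at most 62.5 mm and 10.7 degrees, less where a joint would pass 70% of its speed; a pose out of reach is approached as far as the arm can. A call with a gripper value outside its range is refused whole. The fingers move at their own pace and stop on an object; "grip_force" is the grip in N (left out, the last holds). Time passes only in rows, so rows that repeat a pose let the fingers close. It gives the time, the measured TCP pose, the force, the opening and the grip force at its end, in the units of the state.
- get_state(): the state, without advancing time (a new reading comes with each control period).
- read_camera(name): name is "side" or "top" or "wrist"; returns a dict with "image" (480x640x3 uint8, red, green, blue), "intrinsics" (3x3 intrinsics, pixels), "rvec" (rotation vector, rad) and "tvec" (3), from world to camera coordinates, as OpenCV has them. Camera axes: x right, y down, z forward; pixel columns grow to the right and rows downward; lengths in m; the calibration is good to about 2 mm. A picture is of the moment at which its call begins. There is no depth.
- close_job(): hands the job in; it is judged then, once.
The state is a dict: "time": time; "joints": joint angles; "joint_velocities": joint speeds; "tau": joint torques, N m; "tool_pos": TCP position; "orientation": TCP orientation; "wrist_force": force on the tool from outside, world axes, zero at the start; "torque": the same for the moment, N m; "opening": finger opening in m; "finger_force": force on a finger pad.
Only numpy, scipy, OpenCV 4.12 (cv2) and the standard library are available. Lean on these libraries where they do the work, as an engineer would, in place of code of your own. Each camera call takes 0.05 s, during which the arm holds its last target. There are 200 camera calls.

## Task

Take the red-handled glow igniter off its rail hook and push it straight down into the plug well in the top of the finned engine head until it snaps in and its black flange is fully home on the head, then let go of it. Leave the blue-handled driver hanging on its hook and the brass coupler standing where it is.

Things in the scene. Friction and masses are not known exactly. Their poses are not given: they have to be found in the camera images.
- igniter_mid (a point): Middle of the igniter's red handle (26 mm across, 80 mm long, z up its axis; 6 mm cap on top). It hangs loose on one of two forked hooks of a steel rail. Black flange (38 mm across) rests on the fork, its underside 46 mm below this point. Steel snout below: neck 10 mm, round end bulb 16 mm across, its bottom 94 mm below this point. 90 g. Lift it 70 mm straight up to clear the fork.
- plug_mouth (a point): Centre of the plug well's mouth, level with the flat top of the fixed finned engine head (60 mm across, 105 mm high); z up. A 30 mm funnel narrows in 8 mm to a 19 mm bore, 51 mm deep. Sprung latches inside stop a snout merely laid in (10 to 13 mm proud); a straight push of 5 to 20 N snaps it past. Fully home: flange flat on the head, igniter_mid 46 mm above this point.
- driver_mid (a point): Bystander: middle of the handle of a nut driver with a BLUE handle (26 mm across, 80 mm long) and a plain straight shaft, hanging on the other hook, 120 mm from the igniter along the rail. Lift the igniter 150 mm or more to carry it over the driver. To be left alone.
- coupler: A bystander: a short brass exhaust coupler, an open tube 34 mm across, 22 mm bore, 45 mm tall, standing loose on the cart top; origin at the centre of its underside. Not the fitting wanted; to be left alone.
Things that resemble listed ones, but are neither listed nor needed, are in the scene too. What is meant by the part that bears igniter_mid is not brown, orange or turquoise, and is the larger of those in its own colour.

How it is judged:
On the way:
1. the gripper pushes the igniter home in the plug well (not dropped in) (z of igniter_mid in the frame of plug_mouth below 0.051 m and horizontal distance between igniter_mid and plug_mouth below 0.012 m and contact force between the fingers and igniter above 0.5 N), for 0.1 s.
At the end, for the whole second after the job is handed in: The red igniter stands upright (within 10 degrees), released and at rest, locked in the plug well of the engine head: its handle's middle within 12 mm of the well's axis and no more than 5 mm above its fully home height (z of igniter_mid in the frame of plug_mouth between 0.04 and 0.051 m and horizontal distance between igniter_mid and plug_mouth below 0.012 m and angle between igniter_mid's own z axis and vertical below 0.175 rad and linear speed of igniter below 0.02 m/s); the robot touches nothing.
It fails at once if the blue driver is knocked or taken from its hook (moved more than 30 mm) (distance of driver_mid from where it was at the start of the episode above 0.03 m).
It fails at once if the brass coupler is moved more than 30 mm (distance of coupler from where it was at the start of the episode above 0.03 m).
It also fails if it takes over 43 s, if anything falls off the work surface, if the arm or the gripper's body presses on something with over 40 N, if the wrist force passes 120 N, or if a joint passes its speed limit or range.

## Working session

There is one attempt and no reset: what is moved stays moved. The work goes in short steps, Python scripts to look and compute and a tool call to move; the robot and the scene stay as the last step left them, time stands still between calls to the robot, and variables do not carry over. Pictures are saved under pics/ and viewed, at most 10 in all, crops included, and the job is handed in when it is done.

Besides the shell and the picture viewer there is one more tool, called after "Request:" as a command line: name --argument value ..., lists and objects as JSON in quotes. drive_tool: Moves the arm, as the interface text tells. Its arguments: {"type":"object","properties":{"series":{"type":"array"},"grip_force":{"type":"number"}},"required":["series"]}

```bash
mkdir -p pics; cat > h.py <<'E'
import cv2, numpy as np, pickle
from plant import get_state, read_camera, close_job
def grab(n,tag):
    c=read_camera(n); pickle.dump(c,open(f'{n}_{tag}.pkl','wb'))
    cv2.imwrite(f'pics/{n}_{tag}.png',c['image'][:,:,::-1]); return c
def ld(n,tag): return pickle.load(open(f'{n}_{tag}.pkl','rb'))
def P(c):
    R=cv2.Rodrigues(np.array(c['rvec'],float))[0]; return np.array(c['intrinsics']),R,np.array(c['tvec'],float).ravel()
def ray(c,u,v):
    K,R,t=P(c); d=R.T@np.linalg.solve(K,[u,v,1.]); return -R.T@t,d/np.linalg.norm(d)
def onz(c,u,v,z):
    o,d=ray(c,u,v); return o+d*(z-o[2])/d[2]
def two(c1,p1,c2,p2):
    A=[];b=[]
    for c,p in((c1,p1),(c2,p2)):
        o,d=ray(c,*p); M=np.eye(3)-np.outer(d,d); A.append(M); b.append(M@o)
    x=np.linalg.lstsq(np.vstack(A),np.hstack(b),rcond=None)[0]
    return x,[np.linalg.norm(M@x-bb) for M,bb in zip(A,b)]
def proj(c,X):
    K,R,t=P(c); p=K@(R@np.array(X)+t); return p[:2]/p[2]
E
python3 - <<'E'
from h import *
s=get_state(); print(s)
for n in('side','top','wrist'):
    c=grab(n,'0'); K,R,t=P(c); print(n,K[0,0],-R.T@t,R[2])
E
```

```text
{'time': 0.0, 'joints': array([-1.20290277e+00,  2.64759872e-01,  1.60536719e+00,  1.57437948e-05,
        1.27369996e+00, -3.69382596e-02]), 'joint_velocities': array([-2.78017095e-03, -5.43537028e-05,  6.25497797e-04, -9.21942559e-05,
        1.72723637e-03,  8.19966228e-04]), 'tau': array([-1.15800969e-03, -5.02114820e+01, -3.56871879e+01,  7.29632098e-02,
        2.94977438e-02, -1.70219755e-04]), 'tool_pos': array([ 0.26557421, -0.619764  ,  0.22778718]), 'orientation': array([-1.10316361e-03,  9.79583605e-01,  2.01034107e-01, -1.76604947e-04]), 'wrist_force': array([-0.45739654,  0.00255481,  0.33547962]), 'torque': array([0.03531475, 0.04458198, 0.02538647]), 'finger_force': 0.0, 'opening': 0.0879194562740386}
side 464.8435289192247 [0.257086   0.60712831 0.47276966] [ 0.29757486 -0.82079418 -0.48759216]
top 537.0956471205104 [ 0.39526413 -0.03147585  1.07592613] [ 0.06772941  0.01630029 -0.99757056]
wrist 353.1836804197538 [ 0.34324432 -0.58662597  0.38481028] [-0.29848413 -0.12562487 -0.94611079]
```

View pics/side_0.png

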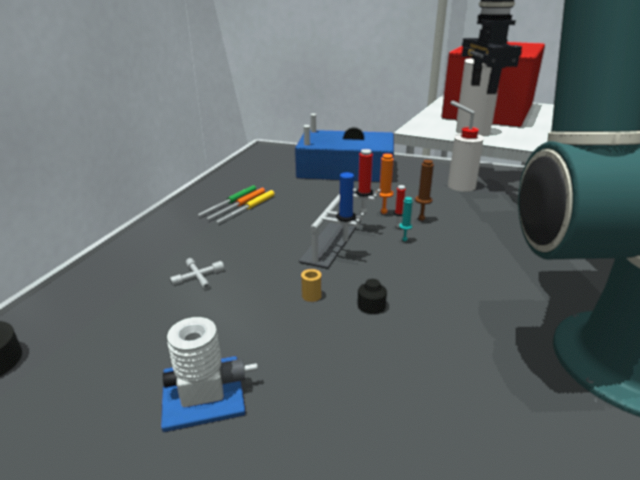

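View pics/top_0.png

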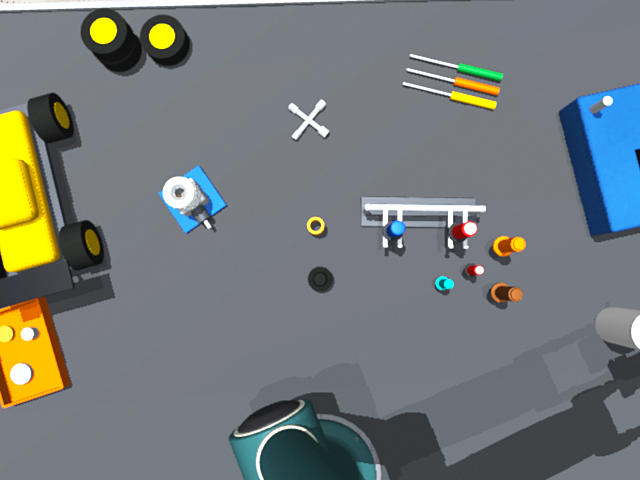

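Side view: the engine head's mouth is at about (192,335). Blue driver at (347,195), brass coupler at (311,285), rail beside them. Top view: head (182,193), driver (396,230), coupler (316,226).
Red candidates are the rail one at side (365,172) / top (463,231), and a small standing one at side (401,201) / top (475,270). The rail one fits, because it is the larger red and hangs on a hook. I'll confirm with a crop and measure.

```bash
python3 - <<'E'
from h import *
s=ld('side','0');t=ld('top','0')
def blobs(c,lo,hi,roi,sm=120,vm=60):
    h=cv2.cvtColor(c['image'],cv2.COLOR_RGB2HSV); H=h[:,:,0]
    m=((H>=lo)&(H<=hi) if lo<hi else (H>=lo)|(H<=hi))&(h[:,:,1]>sm)&(h[:,:,2]>vm)
    z=np.zeros(m.shape,bool);x0,y0,x1,y1=roi;z[y0:y1,x0:x1]=1
    n,l,st,ce=cv2.connectedComponentsWithStats((m&z).astype(np.uint8))
    return [(st[i].tolist(),ce[i].round(1).tolist(),[round(float(v),1) for v in cv2.minAreaRect(np.argwhere(l==i)[:,::-1].astype(np.float32))[0]]) for i in range(1,n) if st[i,4]>25]
print('side red',blobs(s,172,4,(340,140,420,230)))
print('top red',blobs(t,172,4,(440,210,490,285)))
print('side blue',blobs(s,105,125,(330,160,360,230)))
print('top blue',blobs(t,105,125,(380,210,420,250)))
print('side brass',blobs(s,10,30,(290,260,330,310)));print('top brass',blobs(t,15,35,(300,210,335,245)))
a=cv2.resize(s['image'][130:270,290:450],None,fx=5,fy=4.2,interpolation=2)[:300,:]
a=cv2.resize(s['image'][140:260,300:440],(400,343),interpolation=2)
b=cv2.resize(t['image'][190:310,355:495],(400,343),interpolation=2)
e=cv2.resize(s['image'][305:375,150:240],(400,257),interpolation=2)
f=cv2.resize(t['image'][160:230,140:230],(400,257),interpolation=2)
cv2.imwrite('pics/crop1.png',np.vstack([np.hstack([a,b]),np.hstack([e,f])])[:600,:,::-1])
E
```

```text
side red [([358, 153, 15, 41, 465], [364.8, 173.2], [364.5, 173.2]), ([395, 188, 11, 26, 178], [399.4, 200.6], [399.5, 200.9])]
top red [([452, 221, 25, 18, 207], [460.6, 231.1], [463.4, 230.3]), ([467, 265, 14, 11, 87], [472.2, 269.6], [473.2, 269.4])]
side blue [([330, 160, 28, 58, 1022], [344.7, 182.5], [343.5, 188.5])]
top blue [([386, 220, 20, 18, 124], [393.6, 230.4], [395.5, 229.0])]
side brass [([301, 269, 20, 32, 555], [310.9, 284.5], [310.5, 284.5])]
top brass [([307, 217, 18, 19, 199], [315.4, 225.5], [315.5, 226.0])]
```

View pics/crop1.png

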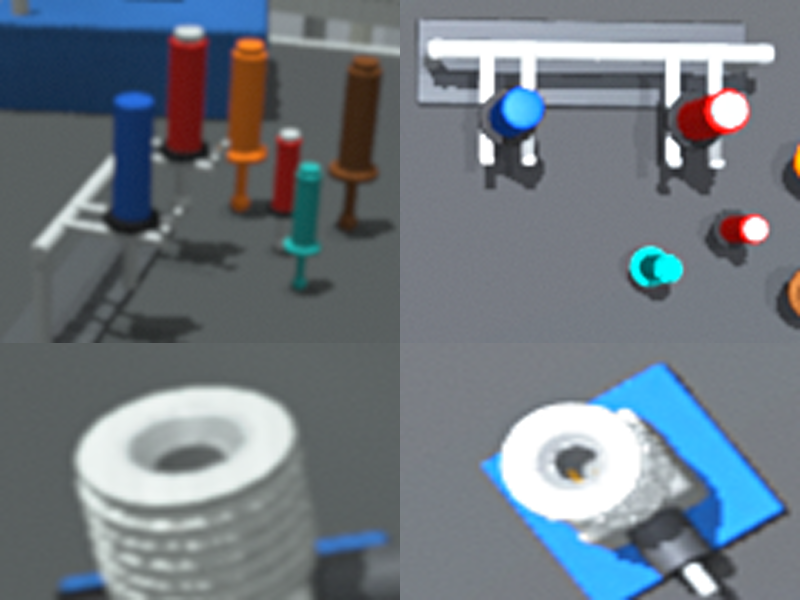

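The crop confirms it: the larger red with white cap sits in the right-hand fork, and the small red one stands off the rail. Cap at top ≈(470.2,228.2), side ≈(365.8,151.5). Head's disc at top ≈(178.5,192.7), side ≈(192,332.8).

```bash
python3 - <<'E'
from h import *
np.set_printoptions(precision=4,suppress=True)
s=ld('side','0');t=ld('top','0')
def bright(c,roi,th=150,sm=60):
    h=cv2.cvtColor(c['image'],cv2.COLOR_RGB2HSV);x0,y0,x1,y1=roi
    m=((h[:,:,1]<sm)&(h[:,:,2]>th))[y0:y1,x0:x1].astype(np.uint8)
    cs=max(cv2.findContours(m,0,1)[0],key=cv2.contourArea)
    return cs,cv2.fitEllipse(cv2.convexHull(cs)),np.array([x0,y0])
for c,roi in((s,(355,145,376,158)),(t,(464,220,482,238))):
    cs,e,o=bright(c,roi); print('cap',np.add(e[0],o),e[1],cv2.boundingRect(cs))
X,r=two(s,(365.5,151.5),t,(470.2,228.2)); print('cap top',X,r)
X,r=two(s,(192,333),t,(178.5,192.7)); print('mouth',X,r)
# top view at height 0.105..0.125
for z in (.105,.115,.125): print(z,onz(t,178.5,192.7,z),onz(s,192,333,z))
print('blue top',two(s,(346.5,176),t,(398.5,229)))
# predicted handle check
for z in (0,-.006,-.046,-.086): print(z,proj(s,two(s,(365.5,151.5),t,(470.2,228.2))[0]+[0,0,z]))
# rail direction: top crop rail ends
a=onz(t,366,207,.1);b=onz(t,484,209,.1); print('rail',a,b)
E
```

```text
cap [365.8046 150.6582] (3.6510231494903564, 9.04863452911377) (6, 4, 10, 4)
cap [469.9217 227.9897] (11.79698657989502, 12.140507698059082) (0, 2, 13, 13)
cap top [ 0.4623 -0.2632  0.1741] [np.float64(0.0011934893837540215), np.float64(0.0011934893837536064)]
mouth [0.5439 0.2492 0.1028] [np.float64(0.0017426474113405577), np.float64(0.0017426474113416486)]
0.105 [0.542  0.2477 0.105 ] [0.544  0.2517 0.105 ]
0.115 [0.5404 0.2448 0.115 ] [0.5362 0.2613 0.115 ]
0.125 [0.5389 0.2419 0.125 ] [0.5284 0.271  0.125 ]
blue top (array([ 0.4652, -0.1438,  0.1666]), [np.float64(0.002557607492531319), np.float64(0.0025576074925320836)])
0 [366.1049 151.5229]
-0.006 [365.9767 154.4353]
-0.046 [365.1422 173.3899]
-0.086 [364.3416 191.5768]
rail [ 0.5091 -0.0947  0.1   ] [ 0.5011 -0.3088  0.1   ]
```

```bash
python3 - <<'E'
from h import *
np.set_printoptions(precision=4,suppress=True)
s=ld('side','0');t=ld('top','0')
B=onz(s,463,188,0)
print('bottle base',B)
for z in (.05,.1,.15,.2,.25): print(z,proj(s,B+[0,0,z]),proj(t,B+[0,0,z]))
print('orange',two(s,(387,156),t,(518,243)))
print('small red',two(s,(401,187),t,(478,270)),'brown',two(s,(427,162),t,(516,294)))
E
```

```text
bottle base [ 0.2742 -0.5635 -0.    ]
0.05 [465.8578 169.6247] [617.7135 329.5992]
0.1 [468.837  150.4687] [632.5793 332.6976]
0.15 [471.9455 130.4812] [649.0805 336.1368]
0.2 [475.192  109.6069] [667.5026 339.9764]
0.25 [478.5858  87.7854] [688.2019 344.2906]
orange (array([ 0.4368, -0.3546,  0.1374]), [np.float64(0.0004187853692325593), np.float64(0.0004187853692326941)])
small red (array([ 0.3916, -0.295 ,  0.0948]), [np.float64(0.0009270255557174546), np.float64(0.0009270255557172915)]) brown (array([ 0.3495, -0.3478,  0.1358]), [np.float64(0.001246158120088147), np.float64(0.0012461581200885012)])
```

View pics/wrist_0.png

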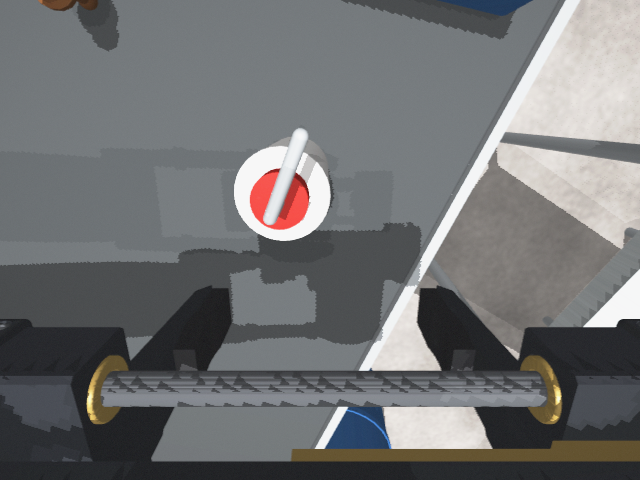

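Wrist view: the bottle with its straw, at (283,195), is below and ahead of the gripper, so I rise before crossing. Jaws will close along x, turn −67°.

Request:
drive_tool --series '[[[0, 0, -2.4, 0, 1], [0, 0, -4, -8, 1], [2, -1.6, -4, -18, 1], [4, -3.2, -4, -28, 1], [6, -4.7, -4, -38, 1], [8, -6.3, -4, -48, 1], [10, -7.8, -4, -58, 1], [12, -9.4, -4, -66.8, 1]]]'

```text
time: 1.15
tool_pos: [0.4467, -0.2897, 0.3289]
orientation: [0.0, 0.705, 0.709, 0.0]
wrist_force: [1.4, -0.2, -0.2]
opening: 0.088
finger_force: 0.0
```

```bash
python3 - <<'E'
from h import *
np.set_printoptions(precision=4,suppress=True)
print(get_state()['tool_pos'])
c=grab('wrist','1'); s=ld('side','0');t=ld('top','0')
print('pred',proj(c,(.4623,-.2632,.174)))
h=cv2.cvtColor(c['image'],cv2.COLOR_RGB2HSV)
m=((h[:,:,1]<60)&(h[:,:,2]>150)).astype(np.uint8)
for k in cv2.findContours(m,0,1)[0]:
    if cv2.contourArea(k)>60:
        r=cv2.minEnclosingCircle(k); print(r,cv2.contourArea(k),onz(c,*r[0],.174))
E
```

```text
[ 0.4467 -0.2897  0.3289]
pred [341.9018 183.9667]
((471.5, 447.0), 19.52572250366211) 100.5 [ 0.6208 -0.5729  0.174 ]
((167.28480529785156, 451.10760498046875), 17.683443069458008) 494.0 [ 0.2631 -0.5813  0.174 ]
((258.0, 434.5), 91.99602508544922) 1826.0 [ 0.3715 -0.5551  0.174 ]
((444.0, 397.0), 97.02071380615234) 1356.0 [ 0.5802 -0.4997  0.174 ]
((225.0, 358.0), 19.416587829589844) 701.5 [ 0.3425 -0.4492  0.174 ]
((276.6836853027344, 200.2653045654297), 6.81596565246582) 111.5 [ 0.4038 -0.2783  0.174 ]
((318.85052490234375, 180.40721130371094), 7.324850559234619) 74.5 [ 0.4418 -0.2601  0.174 ]
((343.0, 182.0), 12.530064582824707) 402.0 [ 0.4632 -0.2614  0.174 ]
((322.5, 155.0), 10.30786418914795) 136.0 [ 0.445 -0.238  0.174]
((609.0, 143.5), 44.73543167114258) 321.5 [ 0.6903 -0.2272  0.174 ]
((588.0, 137.0), 44.721458435058594) 332.0 [ 0.671 -0.222  0.174]
((567.0, 131.0), 45.188594818115234) 331.0 [ 0.652  -0.2171  0.174 ]
((324.5, 61.0), 9.861641883850098) 130.5 [ 0.4463 -0.1645  0.174 ]
((325.2015075683594, 30.291044235229492), 10.336512565612793) 186.0 [ 0.4467 -0.1428  0.174 ]
((367.8333435058594, 11.166666984558105), 10.330734252929688) 144.5 [ 0.4794 -0.1298  0.174 ]
((385.5, 107.0), 107.97810363769531) 6068.0 [ 0.4971 -0.1987  0.174 ]
((6.5, 10.5), 12.349188804626465) 167.5 [ 0.2024 -0.1306  0.174 ]
```

View pics/wrist_1.png

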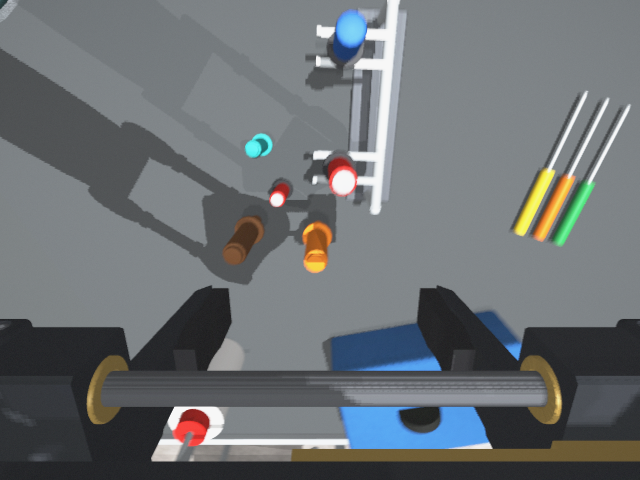

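The cap at (343,182) gives (0.463, −0.262); I move over it, then descend to TCP z≈0.135.

Request:
drive_tool --series '[[[1.1, 0.65, 0, 0, 1], [1.1, 0.65, 1.5, 0, 1], [1.1, 0.65, 3, 0, 1], [1.1, 0.65, 4.5, 0, 1], [1.1, 0.65, 6, 0, 1], [1.1, 0.65, 7, 0, 1], [1.1, 0.65, 7.75, 0, 1], [1.1, 0.65, 7.75, 0, 1]]]' --grip_force 30

```text
time: 2.2
tool_pos: [0.4613, -0.2636, 0.1337]
orientation: [-0.002, 0.707, 0.707, -0.0]
wrist_force: [-0.6, 0.1, -0.4]
opening: 0.088
finger_force: 0.0
```

Request:
drive_tool --series '[[[0, 0, 0, 0, -0.9], [0, 0, 0, 0, -0.9], [0, 0, 0, 0, -0.9], [0, 0, 0, 0, -0.9], [0, 0, 0, 0, -0.9], [0, 0, 0, 0, -0.9]]]' --grip_force 30

```text
time: 2.95
tool_pos: [0.4624, -0.2642, 0.1354]
orientation: [-0.0, 0.707, 0.707, -0.0]
wrist_force: [0.5, -1.2, 0.7]
opening: 0.0302
finger_force: 0.0
```

Request:
drive_tool --series '[[[0, 0, 0, 0, -0.9], [0, 0, 0, 0, -0.9], [0, 0, 0, 0, -0.9], [0, 0, 0, 0, -0.9]]]'

```text
time: 3.45
tool_pos: [0.4624, -0.2642, 0.1353]
orientation: [-0.0, 0.707, 0.707, 0.0]
wrist_force: [0.2, -0.6, -0.0]
opening: 0.0248
finger_force: 30.0
```

Request:
drive_tool --series '[[[0, 0, -0.6, 0, -0.9], [0, 0, -1.4, 0, -0.9], [0, 0, -2.3, 0, -0.9], [0, 0, -3.2, 0, -0.9], [0, 0, -4.2, 0, -0.9], [0, 0, -5.2, 0, -0.9], [0, 0, -6.2, 0, -0.9], [0, 0, -6.8, 0, -0.9]]]'

```text
time: 4.45
tool_pos: [0.4628, -0.2645, 0.3078]
orientation: [0.001, 0.707, 0.707, 0.0]
wrist_force: [1.0, -0.3, -1.1]
opening: 0.0252
finger_force: 30.0
```

```bash
python3 - <<'E'
from h import *
print(get_state()['tool_pos'],get_state()['opening'])
s=grab('side','2'); w=grab('wrist','2')
a=s['image'][0:300,300:600]; b=w['image'][::1,::1]
cv2.imwrite('pics/c2.png',np.hstack([cv2.resize(a,(400,400)),cv2.resize(b,(400,400))])[:,:,::-1])
E
```

```text
[ 0.46281482 -0.26445525  0.307805  ] 0.025152065030446886
```

View pics/c2.png

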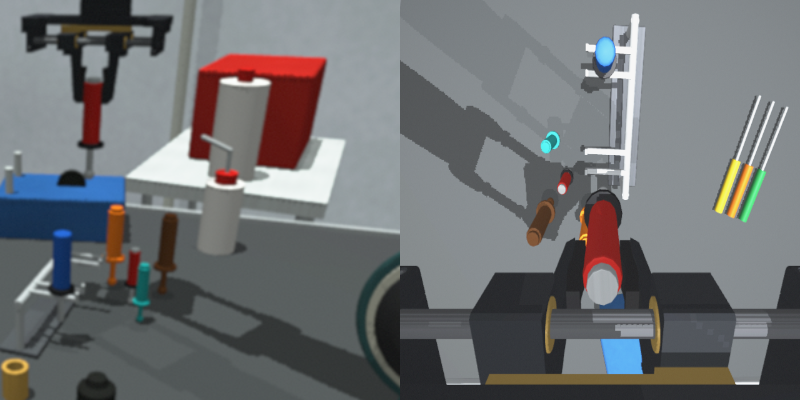

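The igniter hangs upright in the jaws, and the driver, at (62,260) in the left panel, is untouched. Next I carry it over to the head.

Request:
drive_tool --series '[[[1.5, 0, 0, 0, -0.9], [3.5, 0, 0, 0, -0.9], [5.7, 0.2, 0, 0, -0.9], [8, 0.5, 0, 0, -0.9], [10.3, 1, 0, 0, -0.9], [12.5, 1.6, 0, 0, -0.9], [14.5, 2.2, 0, 0, -0.9], [16, 2.6, 0, 0, -0.9]]]'

```text
time: 5.55
tool_pos: [0.527, 0.1379, 0.3039]
orientation: [-0.001, 0.707, 0.708, -0.001]
wrist_force: [-0.2, -0.3, -1.0]
opening: 0.0251
finger_force: 30.0
```

Request:
drive_tool --series '[[[1.5, 0.2, 0, 0, -0.9], [3, 0.4, 0, 0, -0.9], [4.1, 0.6, 0.8, 0, -0.9], [4.5, 0.6, 2, 0, -0.9], [4.5, 0.6, 2.8, 0, -0.9], [4.5, 0.6, 2.8, 0, -0.9], [4.5, 0.6, 2.8, 0, -0.9]]]'

```text
time: 6.42
tool_pos: [0.5429, 0.2478, 0.2361]
orientation: [0.0, 0.707, 0.707, 0.0]
wrist_force: [0.2, 0.7, -0.3]
opening: 0.025
finger_force: 30.0
```

```bash
python3 - <<'E'
from h import *
np.set_printoptions(precision=4,suppress=True)
S=get_state();print(S['time'],S['tool_pos'],S['opening'])
s=grab('side','3'); w=grab('wrist','3'); t=grab('top','3')
T=S['tool_pos']
for c,n in((s,'side'),(w,'wrist'),(t,'top')):
    print(n,'mouth',proj(c,(.543,.248,.105)),'cap',proj(c,T+[0,0,.0387]),'snout',proj(c,T+[0,0,-.0973]))
a=cv2.resize(s['image'][190:390,110:270],(400,500),interpolation=2)
b=cv2.resize(w['image'][0:400,160:480],(400,500),interpolation=2)
cv2.imwrite('pics/c3.png',np.hstack([a,b])[:,:,::-1])
E
```

```text
6.425 [0.5429 0.2478 0.2361] 0.02498664620014705
side mouth [194.378 331.26 ] cap [171.7479 202.5586] snout [190.5448 308.7021]
wrist mouth [323.5717 219.9713] cap [323.5709 341.0386] snout [323.4727 232.703 ]
top mouth [178.3111 192.135 ] cap [146.3111 175.9487] snout [172.9296 189.4133]
```

View pics/c3.png

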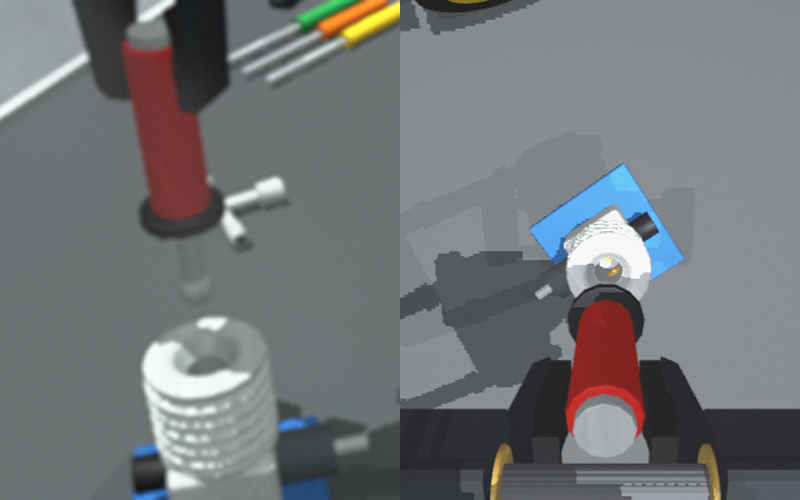

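The right panel shows the igniter over the mouth: the head disc centre is about 1–2 mm to +x of the igniter axis. Side-view offsets of snout (189,311) and mouth (192,334) from prediction agree. I lower it gently with a 1 mm +x trim.

Request:
drive_tool --series '[[[0, 0.04, 0.6, 0, -0.9], [0, 0.04, 1.2, 0, -0.9], [0, 0.04, 1.5, 0, -0.9], [0, 0.04, 1.7, 0, -0.9], [0, 0.04, 1.9, 0, -0.9], [0, 0.04, 1.9, 0, -0.9]]]'

```text
time: 7.32
tool_pos: [0.5435, 0.2483, 0.1876]
orientation: [0.0, 0.707, 0.707, -0.0]
wrist_force: [0.1, -0.4, -1.6]
opening: 0.0253
finger_force: 30.0
```

Request:
drive_tool --series '[[[0, 0, 0.2, 0, -0.9], [0, 0, 0.4, 0, -0.9], [0, 0, 0.55, 0, -0.9], [0, 0, 0.55, 0, -0.9]]]'

```text
time: 7.82
tool_pos: [0.5434, 0.2482, 0.1737]
orientation: [-0.0, 0.707, 0.707, -0.0]
wrist_force: [-0.2, -0.8, -0.6]
opening: 0.0254
finger_force: 30.0
```

Request:
drive_tool --series '[[[0, 0, 0, 0, -0.9], [0, 0, 0.1, 0, -0.9], [0, 0, 0.2, 0, -0.9], [0, 0, 0.3, 0, -0.9], [0, 0, 0.4, 0, -0.9], [0, 0, 0.4, 0, -0.9]]]' --grip_force 55

```text
time: 8.57
tool_pos: [0.5444, 0.2486, 0.166]
orientation: [0.001, 0.707, 0.707, 0.001]
wrist_force: [-0.9, -0.4, 6.0]
opening: 0.0245
finger_force: 55.0
```

Request:
drive_tool --series '[[[0, 0, 0.1, 0, -0.9], [0, 0, 0.2, 0, -0.9], [0, 0, 0.3, 0, -0.9], [0, 0, 0.3, 0, -0.9]]]'

```text
time: 9.07
tool_pos: [0.5432, 0.248, 0.1558]
orientation: [-0.0, 0.707, 0.707, -0.0]
wrist_force: [2.9, -0.8, -0.7]
opening: 0.0245
finger_force: 55.0
```

Force dropped: it snapped past the latches. Pushing on to the seat.

Request:
drive_tool --series '[[[0, 0, 0.05, 0, -0.9], [0, 0, 0.1, 0, -0.9], [0, 0, 0.15, 0, -0.9], [0, 0, 0.15, 0, -0.9]]]'

```text
time: 9.57
tool_pos: [0.5439, 0.2483, 0.1553]
orientation: [0.0, 0.707, 0.707, 0.0]
wrist_force: [-2.2, -2.6, 11.4]
opening: 0.0245
finger_force: 55.0
```

Request:
drive_tool --series '[[[0, 0, 0.08, 0, -0.9], [0, 0, 0.08, 0, -0.9], [0, 0, 0, 0, -0.9]]]'

```text
time: 9.95
tool_pos: [0.5439, 0.2483, 0.1554]
orientation: [0.0, 0.707, 0.707, 0.001]
wrist_force: [-0.9, -2.0, 4.9]
opening: 0.0245
finger_force: 55.0
```

```bash
python3 - <<'E'
from h import *
S=get_state();print(S['tool_pos'],S['wrist_force'])
s=grab('side','4')
cv2.imwrite('pics/c4.png',cv2.resize(s['image'][220:420,110:270],(480,600),interpolation=2)[:,:,::-1])
E
```

```text
[0.54389667 0.24829038 0.15538915] [-0.91152549 -2.03808283  4.91654456]
```

View pics/c4.png

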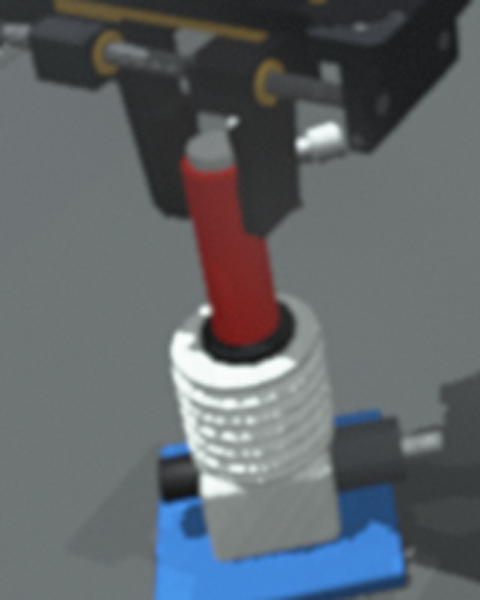

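The picture shows the flange, at (248,335), flat on the head with the handle upright. I release and retreat upward.

Request:
drive_tool --series '[[[0, 0, 0, 0, 0.6], [0, 0, 0, 0, 0.6], [0, 0, 0, 0, 0.6], [0, 0, 0, 0, 0.6], [0, 0, 0, 0, 0.6], [0, 0, 0, 0, 0.6]]]'

```text
time: 10.75
tool_pos: [0.5434, 0.2483, 0.1528]
orientation: [-0.0, 0.707, 0.707, -0.0]
wrist_force: [-0.4, 0.4, -0.2]
opening: 0.0708
finger_force: 0.0
```

Request:
drive_tool --series '[[[0, 0, -0.8, 0, 0.6], [0, 0, -2, 0, 0.6], [0, 0, -3.5, 0, 0.6], [0, 0, -5, 0, 0.6], [0, 0, -5.5, 0, 0.6], [0, 0, -5.5, 0, 0.6], [0, 0, -5.5, 0, 0.6]]]'

```text
time: 11.62
tool_pos: [0.5426, 0.248, 0.2886]
orientation: [-0.001, 0.707, 0.707, -0.001]
wrist_force: [0.7, -0.4, -1.2]
opening: 0.0706
finger_force: 0.0
```

```bash
python3 - <<'E'
from h import *
S=get_state();print(S['time'],S['tool_pos'],S['wrist_force'],S['opening'])
s=grab('side','5')
cv2.imwrite('pics/c5.png',s['image'][:,:,::-1])
E
```

```text
11.625 [0.54259668 0.24797934 0.288553  ] [ 0.68120759 -0.44327913 -1.22872506] 0.07057634671076596
```

View pics/c5.png

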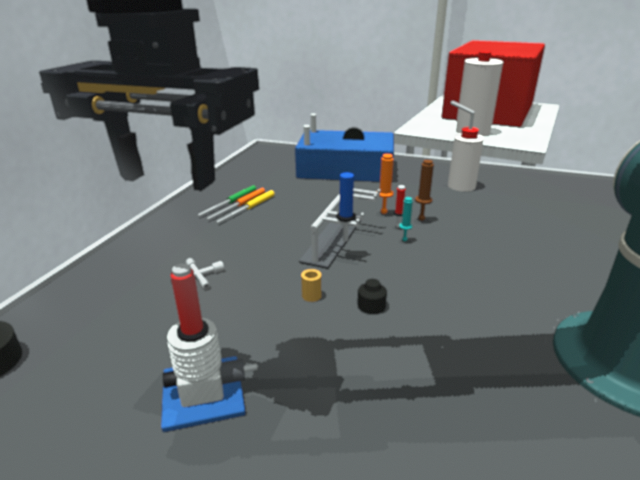

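The igniter stands home at (190,300), flange on the head. The gripper is clear, and the driver at (347,195) and coupler at (311,285) are where they were.

```bash
python3 -c "
from plant import close_job; print(close_job())"
```

```text
the job is handed in; nothing more can be done
None
```

The red igniter is snapped home in the engine head's plug well and released, the driver and coupler look unmoved in the last picture, and I handed the job in at about 11.6 s; the hand-in returned no verdict.

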